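# Take a brush handle off the finishing spindle and lay it in a drying cradle

## Task

Push the black paddle of the stop switch down first, so that the spindle is off before you touch its coupler. Then pull the coupler's sprung collar back all the way to release the brush handle, draw the handle out of its socket, and lay it gently across the two V-notched posts of the one empty drying cradle, its plain shank bedded in both notches, and let it go. Leave the other handles and everything else on the bench where they are.

Things in the scene. Friction and masses are not known exactly. Their poses are not given: they have to be found in the camera images.
- machine: Finishing spindle, fixed: green cast foot, finned motor (88 mm diameter), axis rising 0.64 rad (37 degrees) above level. Origin on the bench under the motor's low end; x = level direction in which the axis rises, z up. The axis starts at x 0, z 60 mm; the coupler's mouth is 196 mm along it, motor and nose end 59 mm short of the mouth. Switch box on its -y side.
- paddle (a joint): Black paddle of the stop switch, hinged plate 72 x 56 x 6 mm on a grey box beside the motor, in rad: 0 = up (running), 0.25 = pushed fully down (off); it stays where it is left. The hinge lies along the machine's y at the paddle's +x end, the free end points to machine -x. About 2 N at the pad moves it.
- paddle_pad (a point): Point on the upper face of the paddle where it is pushed, 52 mm from its hinge, about 73 mm above the bench when up and 61 mm when down.
- coupler: Dark steel socket of the quick-release coupler, fixed at the upper end of the spindle. Origin at the centre of its mouth; x points out of the socket along the spindle axis (0.64 rad above level), y is level. Bore 23.6 mm, 38 mm deep, outside 34 mm.
- collar (a joint): Sprung collar, in m: 0 = home (locked), 0.012 = fully back, towards the motor (coupler -x); 3 N to start, 6.5 N at the end. Beyond 0.009 the locking pawls are clear and a spring pushes the handle about 15 mm out, no further. Let go then, it springs back to about 0.007 only, its pawls resting on the adapter and holding the handle; when the handle is drawn out (up to 20 N) it goes home by itself.
- collar_grip (a point): On the spindle axis, moving with the steel collar: the middle of its fluted grip (45 mm diameter, 36 mm long along the axis). Behind the grip the collar ends in a flange of 53 mm diameter, 6 mm thick. At home this point is 26 mm behind the mouth. Axes as the coupler's.
- handle: The brush handle to take off, 195 mm long, 0.15 kg +/- 30 %. Origin on its axis in the middle of the plain shank (22 mm diameter, 129 mm long); x points to the black horn cup (36 mm diameter, from 64 to 105 mm), -x to the steel adapter (22 mm diameter, end at -90.5 mm, 14 mm groove from -72.5 to -64.5 mm). Locked in the coupler, its origin is 52.5 mm out of the mouth.
- handle_tail (a point): Centre of the end face of the handle's steel adapter, 90.5 mm from the handle's origin; 38 mm inside the mouth when locked, about 23 mm when sprung out.
- cradle_3: The empty drying cradle, wooden, fixed to the bench: base 105 x 60 x 12 mm (x, y, z), origin under its centre on the bench. Two posts (at x = -36 and +36 mm, 16 mm thick, 56 mm wide, 54 mm high) with a right-angled V-notch each, 28 mm wide and 14 mm deep, open along x. A handle lies in both notches along x at y = 0, its axis 55.6 mm above the bench. Room between the posts: 56 mm.
- cradle_1: A cradle of the same shape that holds the finished handle_a.
- cradle_2: A cradle of the same shape that holds the finished handle_b.
- handle_a: Finished handle lying in a cradle; same frame and sizes as handle, it must stay where it lies
- handle_b: Finished handle lying in a cradle; same frame and sizes as handle, it must stay where it lies
- block: Cork sanding block with a wooden back, 92 x 47 x 26 mm; leave alone.
- jar: Amber glass jar, 56 mm diameter, 72 mm high; leave alone.
- tin: Flat round metal tin, 57 mm diameter, 34 mm high; leave alone.
- mug: White mug with brushes standing in it, 74 mm diameter, 92 mm high, 210 mm with the brushes; leave alone.
- scraper: Spatula, 170 mm long, lying flat; leave alone.
Things that resemble listed ones, but are neither listed nor needed, are in the scene too. What is shaped like the cradle_3 but blue, purple or yellow is not meant.

How it is judged:
By the outcome, as a careful person would: the job done as asked, in the order asked, and still so for the second after the job is handed in, with the robot touching nothing.
It also fails if it takes over 56 s, if anything falls off the work surface, if the arm or the gripper's body presses on something with over 40 N, if the wrist force passes 120 N, or if a joint passes its speed limit or range.

## Robot

A 7-joint arm with a two-finger parallel gripper is mounted at the origin on the work surface. World frame = base frame: x ahead of the robot, y to its left, z up, the work surface at z = 0. Lengths are in m, angles in rad, forces in N, time in s.
With the tool pointing down it reaches from about 0.4 to 0.875 m from the base axis. Payload 19.3 kg.
Tool frame: the origin (TCP) lies midway between the tips of the shut fingers; the grasp point (between the pads) lies 19 mm behind it; z points along the fingers, y is the line along which they close (so a half turn about z gives the same grasp; the last joint's range is limited). The gripper opens to 85 mm and grips with 20 to 120 N. Pads are 22 mm wide; open, the fingers measure 114 mm over their backs; the gripper's body (76 mm by 85 mm) begins 54 mm behind the grasp point. The pads swing forward as they close: fully open they stand 13 mm farther back than shut.
Start: joints at [1.12, 0.521, -0.036, 1.599, 0.021, 1.021, -0.113], TCP at [0.232, -0.58, 0.231] pointing down, gripper open.
Joint ranges: [-2.91, 2.91], [-0.3, 2.13], [-1.5, 1.42], [0.17, 2.43], [-1.26, 4.41], [0.16, 1.93], [-2.52, 2.52]. Speed limits (rad/s): [1.89, 1.89, 2.39, 2.39, 3.01, 3.01, 3.01].

## Interface

Orientations are given as a rotation vector (axis times angle).
In Python, from rig import bot gives the robot as it stands.
- The arm moves only by the tool move_arm, never from a script. Its argument "plan" is a list of rows, each an object of numbers: "x", "y", "z": the shift along the tool's x, y, z in mm; "rx", "ry", "rz": the turn, a rotation vector about the tool's x, y, z in degrees; "hand": the gripper command: -1 is fully open, 1 is shut, values between are in proportion. A call has exactly 8 rows; each row shifts and turns the commanded pose from where the row before left it, along the tool's axes as they then stand; what a row does not reach is not made up. A row lasts 1/8 s, in which the tool goes at most 62.5 mm and 10.7 degrees, less where a joint would pass 70% of its speed; a pose out of reach is approached as far as the arm can. A call with a gripper value outside its range is refused whole. The fingers move at their own pace and stop on an object; "force" is the grip in N (left out, the last holds). Time passes only in rows, so rows that do not move let the fingers close, or fill a call up. It gives the time, the measured TCP pose, the force, the opening and the grip force at its end, in the units of the state.
- bot.get_obs(): the state, without advancing time (a new reading comes with each control period).
- bot.snapshot(name): name is "scene" or "top"; returns (picture, depth): 480x640x3 uint8, red, green, blue; 480x640 float32, m along the optical axis (not along the pixel's ray), 0 where there is no reading.
- bot.get_calibration(name): a dict with "camera_matrix" (3x3 intrinsics, pixels), "rvec" (rotation vector, rad) and "tvec" (3), from world to camera coordinates, as OpenCV has them. Camera axes: x right, y down, z forward; pixel columns grow to the right and rows downward; lengths in m; the calibration is good to about 2 mm. A picture is of the moment at which its call begins. get_calibration takes no time and is no camera call.
- bot.job_done(): hands the job in; it is judged then, once.
The state is a dict: "time": time; "joint_positions": joint angles; "joint_velocities": joint speeds; "effort": joint torques, N m; "tcp_pos": TCP position; "tcp_rot": TCP orientation; "ft_force": force on the tool from outside, world axes, zero at the start; "ft_torque": the same for the moment, N m; "width": finger opening in m; "gripper_force": force on a finger pad.
Only numpy, scipy, OpenCV 4.12 (cv2) and the standard library are available. Lean on these libraries where they do the work, as an engineer would, in place of code of your own. Each camera call takes 0.05 s, during which the arm holds its last target. There are 200 camera calls.

## Working session

There is one attempt and no reset: what is moved stays moved. The work goes in short steps, Python scripts to look and compute and a tool call to move; the robot and the scene stay as the last step left them, time stands still between calls to the robot, and variables do not carry over. Pictures are saved under pics/ and viewed, at most 10 in all, crops included, and the job is handed in when it is done.

Besides the shell and the picture viewer there is one more tool, called after "Request:" as name(argument=value, ...), one argument or row to a line, values as JSON. move_arm: Moves the arm, as the interface text tells. Its arguments: {"type":"object","properties":{"plan":{"type":"array","items":{"type":"object","properties":{"x":{"type":"number"},"y":{"type":"number"},"z":{"type":"number"},"rx":{"type":"number"},"ry":{"type":"number"},"rz":{"type":"number"},"hand":{"type":"number"}}}},"force":{"type":"number"}},"required":["plan"]}

```bash
mkdir -p pics; ls; python3 - <<'E'
from rig import bot
import cv2,numpy as np
for n in("scene","top"):
    p,d=bot.snapshot(n); cv2.imwrite(f"pics/{n}0.png",p[:,:,::-1]); np.save(n+"_d.npy",d)
    c=bot.get_calibration(n); print(n,c)
o=bot.get_obs();print(o)
E
```

```text
pics
scene {'camera_matrix': array([[439.73862664,   0.        , 322.5045801 ],
       [  0.        , 439.73862664, 236.65248689],
       [  0.        ,   0.        ,   1.        ]]), 'rvec': array([ 1.69842937,  1.71401657, -0.79227499]), 'tvec': array([ 2.00115156e-04, -2.05117411e-01,  1.32844379e+00])}
top {'camera_matrix': array([[449.69441703,   0.        , 323.97968422],
       [  0.        , 449.69441703, 238.15337475],
       [  0.        ,   0.        ,   1.        ]]), 'rvec': array([ 2.13849352, -2.10676255,  0.2224787 ]), 'tvec': array([0.00974575, 0.50068244, 0.96478958])}
{'time': 0.1, 'joint_positions': array([ 1.11976009,  0.5219297 , -0.03631915,  1.59991509,  0.02119077,
        1.021072  , -0.11281733]), 'joint_velocities': array([-0.00128926, -0.00175246, -0.00137399, -0.00149201,  0.00011796,
        0.00063347,  0.00022557]), 'effort': array([ 2.91866731e-03, -9.28503871e+01,  1.98407605e+00, -3.70543206e+01,
        1.81951403e-02,  5.35030762e-03,  1.36110730e-04]), 'tcp_pos': array([ 0.23217781, -0.57997986,  0.23081163]), 'tcp_rot': array([-3.08392814e+00, -5.94372281e-01,  3.70887515e-04]), 'ft_force': array([0.62051318, 0.13017963, 0.23814339]), 'ft_torque': array([-0.01549865, -0.03338752, -0.02532081]), 'gripper_force': 0.0, 'width': 0.08528881375120775}
```

View pics/scene0.png

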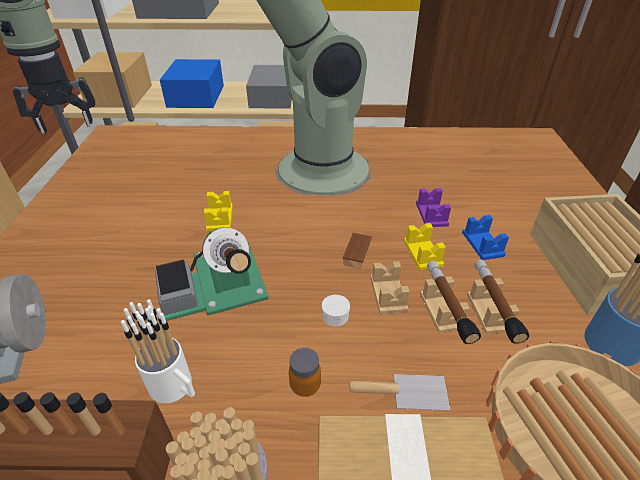

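View pics/top0.png

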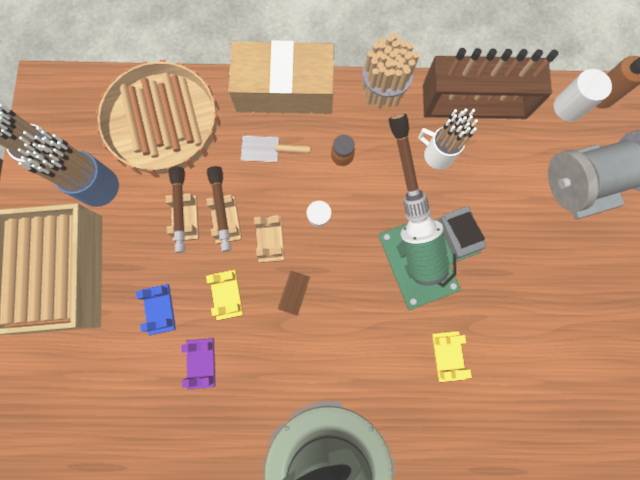

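Scene/top pictures: the spindle with handle is at top-view (420,240), cup (400,125), paddle (466,232). Candidates for the empty cradle in the top view: wooden empty (268,238), wooden occupied (183,215) and (224,218), yellow (224,295) and (450,356), blue (157,310), purple (200,363). I choose the wooden empty one at (268,238). Other paddle-like items: the grinder (590,180), not meant.

```bash
cat > h.py <<'E'
import numpy as np,cv2
from rig import bot
from scipy.spatial.transform import Rotation as R
def cal(n):
    c=bot.get_calibration(n); return c["camera_matrix"],cv2.Rodrigues(c["rvec"])[0],c["tvec"].ravel()
def cloud(n,d):
    K,Rm,t=cal(n); v,u=np.mgrid[:480,:640]
    P=np.stack([(u-K[0,2])/K[0,0]*d,(v-K[1,2])/K[1,1]*d,d],-1)
    return (P-t)@Rm
def campos(n):
    K,Rm,t=cal(n); return -Rm.T@t
def plane(n,uv,z):
    K,Rm,t=cal(n); uv=np.atleast_2d(uv)
    r=np.c_[(uv[:,0]-K[0,2])/K[0,0],(uv[:,1]-K[1,2])/K[1,1],np.ones(len(uv))]@Rm
    c=-Rm.T@t; return c+r*((z-c[2])/r[:,2])[:,None]
def proj(n,p):
    K,Rm,t=cal(n); q=(K@(Rm@np.atleast_2d(p).T+t[:,None])).T; return q[:,:2]/q[:,2:]
E
python3 - <<'E'
from h import *
im=cv2.imread("pics/top0.png"); d=np.load("top_d.npy"); X=cloud("top",d)
hsv=cv2.cvtColor(im,cv2.COLOR_BGR2HSV)
# shank
reg=np.zeros((480,640),bool); reg[105:200,380:430]=1
m=reg&(X[...,2]>0.12)&(d>0); P=X[m]; print("n",len(P))
ys,xs=np.nonzero(m); c=campos("top"); S=[]
for y in range(135,188,2):
    x=xs[ys==y]
    if len(x)>3: 
        mid=(x.min()+x.max())/2; p=X[y,int(round(mid))]; S.append(p)
S=np.array(S); 
a=S[0]-S[-1]; yaw=np.arctan2(a[1],a[0]); print("elev",np.arctan2(a[2],np.hypot(*a[:2])))
line=np.polyfit(S[:,0],S[:,1],1); yaw=np.arctan(line[0]); print("yaw",yaw, "zfit",np.polyfit(S[:,0],S[:,2],1))
ax=np.array([np.cos(yaw)*np.cos(.64),np.sin(yaw)*np.cos(.64),np.sin(.64)])
A=[]
for p in S:
    v=p-c; v-=ax*(v@ax); A.append(p+0.011*v/np.linalg.norm(v))
A=np.array(A); m0=A.mean(0); print("axis pt",m0, "mouth by z:",m0+ax*((0.060+0.196*np.sin(.64)-m0[2])/ax[2]))
# along-axis profile in top view: colours
for s in np.arange(-.12,.2,.01):
    q=m0+ax*s; u=proj("top",q)[0].round().astype(int); print(round(s,2),u,im[u[1],u[0]],X[u[1],u[0]].round(3),end=' | ')
print()
g=cv2.inRange(hsv,(70,60,30),(90,255,200)); g[:200]=0; g[320:]=0; g[:,:360]=0
g=((g>0)&(X[...,2]<0.02)).astype(np.uint8)
n=max(cv2.findContours(g,0,2)[0],key=cv2.contourArea); r=cv2.minAreaRect(np.vstack(cv2.findContours(g,0,2)[0])); print("green",plane("top",cv2.boxPoints(r),0.012))
# cradle 3 top points
reg=np.zeros((480,640),bool); reg[205:270,245:292]=1
mm=reg&(X[...,2]>0.045)&(d>0); k,l,st,ce=cv2.connectedComponentsWithStats(mm.astype(np.uint8)); print("crad",st[1:],[X[l==i].mean(0) for i in range(1,k)],X[...,2][reg].max())
mm=reg&(X[...,2]>0.006); print(cv2.minAreaRect(np.argwhere(mm)[:,::-1].astype(np.float32)))
a=cv2.resize(im[100:310,360:500],None,fx=2.8,fy=2.8,interpolation=2)
b=cv2.resize(im[200:280,235:305],None,fx=5,fy=5,interpolation=2)
o=np.zeros((590,760,3),np.uint8); o[:588,:392]=a; o[:400,400:750]=b; cv2.imwrite("pics/c1.png",o)
E
```

```text
n 1193
elev 0.6108068790063005
yaw -0.3725652247841589 zfit [-2.10972003  1.53921441]
axis pt [nan nan nan] mouth by z: [nan nan nan]<stdin>:18: RuntimeWarning: invalid value encountered in divide
<stdin>:22: RuntimeWarning: invalid value encountered in cast
Traceback (most recent call last):
IndexError: index -9223372036854775808 is out of bounds for axis 0 with size 480
```

```bash
cat > m1.py <<'E'
from h import *
im=cv2.imread("pics/top0.png"); d=np.load("top_d.npy"); X=cloud("top",d)
hsv=cv2.cvtColor(im,cv2.COLOR_BGR2HSV)
c=campos("top"); S=[]
ok=(d>0)&(X[...,2]>0.15)
for y in range(142,184):
    x0=int(402+(y-140)*0.24); x=np.nonzero(ok[y,x0-12:x0+13])[0]+x0-12
    if len(x)>5: S.append([(x.min()+x.max())/2,y,len(x),np.median(X[y,x0-1:x0+2,2])])
S=np.array(S); print(S[::6])
l=np.polyfit(S[:,1],S[:,0],1); 
Q=[]
for y in range(142,184):
    u=np.polyval(l,y); p=X[y,int(round(u))]
    if d[y,int(round(u))]>0: Q.append(plane("top",[u,y],p[2])[0])
Q=np.array(Q); w=Q-np.median(Q,0); Q=Q[np.linalg.norm(w,axis=1)<.09]
_,_,vt=np.linalg.svd(Q-Q.mean(0)); a=vt[0]*np.sign(vt[0][0]); yaw=np.arctan2(a[1],a[0]); print("yaw",yaw,"elev",np.arcsin(a[2]),len(Q))
ax=np.array([np.cos(yaw)*np.cos(.64),np.sin(yaw)*np.cos(.64),np.sin(.64)])
p=Q.mean(0); v=p-c; v-=ax*(v@ax); m0=p+0.011*v/np.linalg.norm(v)
mouth=m0+ax*((0.060+0.196*np.sin(.64)-m0[2])/ax[2]); print("mouth",mouth,"m0",m0)
for s in np.arange(-.06,.18,.01):
    q=mouth+ax*s; u=proj("top",q)[0].round().astype(int); print(round(s,2),u,im[u[1],u[0]],X[u[1],u[0]].round(3),end=' | ')
print()
g=cv2.inRange(hsv,(70,60,30),(90,255,200)); g[:200]=0; g[320:]=0; g[:,:360]=0
g=((g>0)&(X[...,2]<0.03)).astype(np.uint8)
r=cv2.minAreaRect(np.argwhere(g)[:,::-1].astype(np.float32)); print("green",plane("top",cv2.boxPoints(r),0.012))
reg=np.zeros((480,640),bool); reg[205:270,245:292]=1
mm=reg&(X[...,2]>0.045)&(d>0); k,lb,st,ce=cv2.connectedComponentsWithStats(mm.astype(np.uint8)); print("crad",st[1:].tolist(),[X[lb==i].mean(0).round(4) for i in range(1,k)],X[...,2][reg&(d>0)].max())
mm=reg&(d>0)&(X[...,2]>0.006)&(X[...,2]<.02); r=cv2.minAreaRect(np.argwhere(mm)[:,::-1].astype(np.float32)); print("base",r,plane("top",cv2.boxPoints(r),.012))
reg=np.zeros((480,640),bool); reg[205:262,442:490]=1
mm=reg&(d>0)&(hsv[...,2]<75)&(X[...,2]>.04); r=cv2.minAreaRect(np.argwhere(mm)[:,::-1].astype(np.float32)); print("pad",r,[X[int(y),int(x)] for x,y in [r[0]]],plane("top",cv2.boxPoints(r),.073))
a=cv2.resize(im[100:310,360:500],None,fx=2.8,fy=2.8,interpolation=2)
b=cv2.resize(im[200:280,235:305],None,fx=5,fy=5,interpolation=2)
o=np.zeros((590,760,3),np.uint8); o[:588,:392]=a; o[:400,400:750]=b; cv2.imwrite("pics/c1.png",o)
E
python3 m1.py
```

```text
[[4.02500000e+02 1.42000000e+02 1.20000000e+01 2.49226879e-01]
 [4.03500000e+02 1.48000000e+02 1.20000000e+01 2.44168177e-01]
 [4.04500000e+02 1.54000000e+02 1.20000000e+01 2.35958933e-01]
 [4.06000000e+02 1.60000000e+02 1.10000000e+01 2.28959371e-01]
 [4.07000000e+02 1.66000000e+02 1.10000000e+01 2.22361761e-01]
 [4.08500000e+02 1.72000000e+02 1.20000000e+01 2.13646517e-01]
 [4.09500000e+02 1.78000000e+02 1.20000000e+01 2.05338563e-01]]
yaw 0.36767810631152226 elev 0.6319278720725652 42
mouth [ 0.57267694 -0.15811602  0.17705031] m0 [ 0.6231017  -0.13869268  0.2172827 ]
-0.06 [418 218] [199 198 201] [ 0.52  -0.169  0.172] | -0.05 [417 214] [181 181 185] [ 0.528 -0.167  0.173] | -0.04 [416 210] [176 175 180] [ 0.534 -0.164  0.18 ] | -0.03 [415 205] [174 173 178] [ 0.543 -0.161  0.186] | -0.02 [414 201] [195 195 198] [ 0.551 -0.158  0.188] | -0.01 [413 196] [127 125 130] [ 0.561 -0.157  0.188] | 0.0 [412 192] [202 202 206] [ 0.568 -0.154  0.191] | 0.01 [411 187] [ 68  88 121] [ 0.577 -0.152  0.195] | 0.02 [411 183] [ 70  90 127] [ 0.585 -0.151  0.198] | 0.03 [410 178] [ 71  91 127] [ 
[... 1098 characters left out ...]
0.1327, 0.0527]), array([0.5321, 0.1473, 0.045 ]), array([0.4696, 0.1247, 0.0524]), array([0.4657, 0.1582, 0.0526])] 0.05874052235910267
base ((269.9456787109375, 236.2757110595703), (28.798267364501953, 58.306888580322266), 3.301865816116333) [[0.44321249 0.17781236 0.012     ]
 [0.58228757 0.17601371 0.012     ]
 [0.57939378 0.10784569 0.012     ]
 [0.44037924 0.11139218 0.012     ]]
pad ((460.6496887207031, 235.11105346679688), (38.53186798095703, 37.055694580078125), 60.52411651611328) [array([ 0.5084594 , -0.28459764,  0.06985978])] [[ 0.52400236 -0.22874744  0.073     ]
 [ 0.56709302 -0.30271672  0.073     ]
 [ 0.4912137  -0.34100232  0.073     ]
 [ 0.44942054 -0.26774479  0.073     ]]
```

View pics/c1.png

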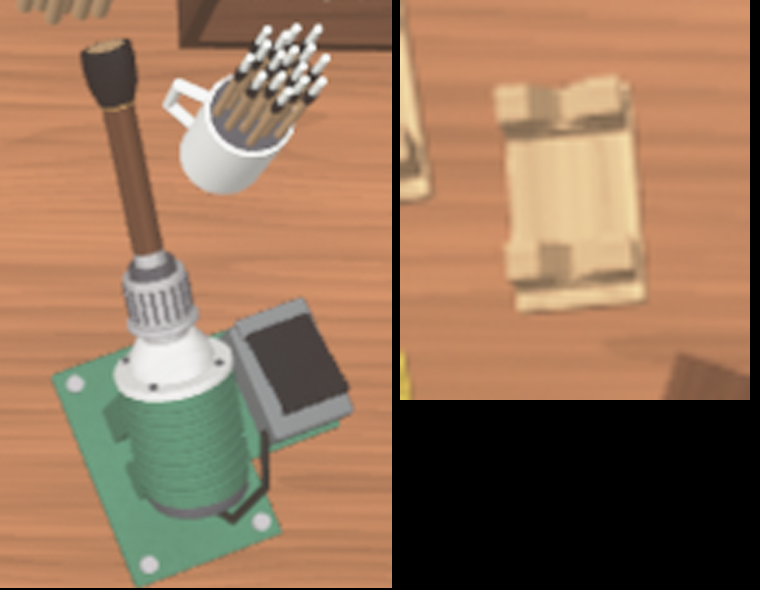

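```bash
cat >> h.py <<'E'
YAW=.3677; MOUTH=np.array([.5727,-.1581,.1770])
def Rt(yaw,tilt): return R.from_euler('z',yaw)*R.from_euler('x',180,degrees=True)*R.from_euler('y',tilt)
AX=np.array([np.cos(YAW)*np.cos(.64),np.sin(YAW)*np.cos(.64),np.sin(.64)])
def go(pos,Rg,meas=None):
    "shift in the present tool axes (mm), then turn (deg)"
    o=bot.get_obs(); Rc=R.from_rotvec(o["tcp_rot"])
    print("t",o["time"],"shift",(Rc.inv().apply(pos-o["tcp_pos"])*1e3).round(1),"turn",np.degrees((Rc.inv()*Rg).as_rotvec()).round(2),"F",o["ft_force"].round(1),"w",round(o["width"],4))
E
python3 - <<'E'
from h import *
o=bot.get_obs(); print("tool axes",R.from_rotvec(o["tcp_rot"]).as_matrix().round(3))
im=cv2.imread("pics/top0.png"); d=np.load("top_d.npy"); X=cloud("top",d)
org=MOUTH-.196*AX; org[2]=0; M=R.from_euler('z',YAW)
print("org",org)
for uv in [(448.6,218.9),(467.1,211.4),(484.3,236.4),(461,247.5),(465,228.5)]:
    u,v=map(int,np.round(uv)); z=np.median(X[v-1:v+2,u-1:u+2,2]); 
    print(uv,z,(M.inv().apply(plane("top",uv,.068)[0]-org)).round(4),(M.inv().apply(X[v,u]-org)).round(4))
for uv in [(455,222),(459,228),(464,236),(468,242),(470,222),(475,233)]:
    print(uv,(M.inv().apply(X[uv[1],uv[0]]-org)).round(4))
print("mug",X[120:168,420:480][(d[120:168,420:480]>0)].reshape(-1,3).max(0))
print("handle_b",X[205,219],X[175,216],X[240,224])
E
```

```text
tool axes [[ 0.928  0.372 -0.   ]
 [ 0.372 -0.928  0.001]
 [-0.    -0.001 -1.   ]]
org [ 0.42599773 -0.21461257  0.        ]
(448.6, 218.9) 0.061066211050998805 [ 0.0946 -0.0864  0.068 ] [ 0.0952 -0.0904  0.0592]
(467.1, 211.4) 0.058734755873229 [ 0.0962 -0.1325  0.068 ] [ 0.0982 -0.1362  0.0594]
(484.3, 236.4) -0.0004163749149840671 [ 0.0303 -0.1454  0.068 ] [ 0.0359 -0.1758 -0.004 ]
(461, 247.5) 0.05444377336932859 [ 0.0253 -0.0864  0.068 ] [ 0.0241 -0.0853  0.0697]
(465, 228.5) 0.06923282516256421 [ 0.0617 -0.1121  0.068 ] [ 0.0625 -0.1116  0.0707]
(455, 222) [ 0.0837 -0.0992  0.0624]
(459, 228) [ 0.0677 -0.1011  0.065 ]
(464, 236) [ 0.0464 -0.1013  0.0728]
(468, 242) [ 0.0309 -0.1037  0.074 ]
(470, 222) [ 0.0717 -0.1294  0.0663]
(475, 233) [ 0.0445 -0.1283  0.0696]
mug [ 0.81990787 -0.20475752  0.20280996]
handle_b [0.5687469  0.25362953 0.06775836] [0.63799742 0.26384165 0.07089074] [0.49050277 0.23947756 0.0604196 ]
```

```bash
python3 - <<'E'
from h import *
org=MOUTH-.196*AX; org[2]=0
go(org+R.from_euler('z',YAW).apply([.044,-.114,.095]),Rt(YAW,0))
E
```

```text
t 0.1 shift [ 358.2 -152.5  135.9] turn [-0.05  0.    0.75] F [0.6 0.1 0.2] w 0.0853
```

Request:
move_arm(
  plan=[
    {"x": 51,"y": -22,"hand": 1},
    {"x": 51,"y": -22,"hand": 1},
    {"x": 51,"y": -22,"hand": 1},
    {"x": 51,"y": -22,"hand": 1},
    {"x": 51,"y": -22,"hand": 1,"z": 20},
    {"x": 51,"y": -22,"hand": 1,"z": 40},
    {"x": 52,"y": -20,"hand": 1,"z": 40},
    {"z": 36,"hand": 1},
  ],
  force=60,
)

```text
$.plan[0]: bad value
```

Request:
move_arm(
  plan=[
    {"x": 51,"y": -22,"z": 0,"rx": 0,"ry": 0,"rz": 0,"hand": 1},
    {"x": 51,"y": -22,"z": 0,"rx": 0,"ry": 0,"rz": 0,"hand": 1},
    {"x": 51,"y": -22,"z": 0,"rx": 0,"ry": 0,"rz": 0,"hand": 1},
    {"x": 51,"y": -22,"z": 0,"rx": 0,"ry": 0,"rz": 0,"hand": 1},
    {"x": 51,"y": -22,"z": 20,"rx": 0,"ry": 0,"rz": 0,"hand": 1},
    {"x": 51,"y": -22,"z": 30,"rx": 0,"ry": 0,"rz": 0,"hand": 1},
    {"x": 52,"y": -20,"z": 30,"rx": 0,"ry": 0,"rz": 0,"hand": 1},
    {"x": 0,"y": 0,"z": 56,"rx": 0,"ry": 0,"rz": 0.7,"hand": 1},
  ],
  force=60,
)

```text
time: 1.1
tcp_pos: [0.5115, -0.3033, 0.0959]
tcp_rot: [3.086, 0.584, 0.007]
ft_force: [-0.5, -1.7, -1.4]
width: -0.0001
gripper_force: 0.0
```

Request:
move_arm(
  plan=[
    {"x": 0,"y": 0,"z": 10,"rx": 0,"ry": 0,"rz": 0,"hand": 1},
    {"x": 0,"y": 0,"z": 8,"rx": 0,"ry": 0,"rz": 0,"hand": 1},
    {"x": 0,"y": 0,"z": 6,"rx": 0,"ry": 0,"rz": 0,"hand": 1},
    {"x": 0,"y": 0,"z": 5,"rx": 0,"ry": 0,"rz": 0,"hand": 1},
    {"x": 0,"y": 0,"z": 4,"rx": 0,"ry": 0,"rz": 0,"hand": 1},
    {"x": 0,"y": 0,"z": 3,"rx": 0,"ry": 0,"rz": 0,"hand": 1},
    {"x": 0,"y": 0,"z": 0,"rx": 0,"ry": 0,"rz": 0,"hand": 1},
    {"x": 0,"y": 0,"z": 0,"rx": 0,"ry": 0,"rz": 0,"hand": 1},
  ],
)

```text
time: 2.1
tcp_pos: [0.5074, -0.3072, 0.0604]
tcp_rot: [3.088, 0.575, 0.0]
ft_force: [-2.6, -0.3, 8.2]
width: 0.0003
gripper_force: 4.3
```

Request:
move_arm(
  plan=[
    {"x": 0,"y": 0,"z": 2,"rx": 0,"ry": 0,"rz": 0,"hand": 1},
    {"x": 0,"y": 0,"z": 0,"rx": 0,"ry": 0,"rz": 0,"hand": 1},
    {"x": 0,"y": 0,"z": -20,"rx": 0,"ry": 0,"rz": 0,"hand": 1},
    {"x": 0,"y": 0,"z": -40,"rx": 0,"ry": 0,"rz": 0,"hand": 0},
    {"x": 0,"y": 0,"z": -50,"rx": 0,"ry": 0,"rz": 0,"hand": -1},
    {"x": -20,"y": 0,"z": -50,"rx": 0,"ry": 0,"rz": 0,"hand": -1},
    {"x": -45,"y": 0,"z": -40,"rx": 0,"ry": 0,"rz": 0,"hand": -1},
    {"x": -45,"y": 0,"z": 0,"rx": 0,"ry": 0,"rz": 0,"hand": -1},
  ],
)

```text
time: 3.1
tcp_pos: [0.4046, -0.3474, 0.2608]
tcp_rot: [3.085, 0.576, 0.005]
ft_force: [0.2, -0.8, 0.5]
width: 0.085
gripper_force: 0.0
```

```bash
python3 - <<'E'
from h import *
p,d=bot.snapshot("top"); cv2.imwrite("pics/t1.png",p[:,:,::-1]); X=cloud("top",d)
org=MOUTH-.196*AX; org[2]=0; M=R.from_euler('z',YAW)
for uv in [(455,222),(459,228),(464,236),(468,242),(470,222),(475,233)]:
    print(uv,(M.inv().apply(X[uv[1],uv[0]]-org)).round(4))
Rg=Rt(YAW,.64); zt=Rg.apply([0,0,1]); print(zt, Rg.apply([1,0,0]),AX)
grip=MOUTH-.026*AX
# grasp point 5 mm above the axis; TCP 19 mm beyond grasp point
tcp=grip+zt*(.019-.004); print(tcp)
go(tcp-zt*.11,Rg)
E
```

```text
(455, 222) [ 0.0838 -0.0996  0.0613]
(459, 228) [ 0.0679 -0.1022  0.0621]
(464, 236) [ 0.0471 -0.1049  0.0635]
(468, 242) [ 0.0316 -0.1082  0.0624]
(470, 222) [ 0.0723 -0.132   0.0601]
(475, 233) [ 0.0454 -0.1333  0.0574]
[ 0.55727686  0.21467392 -0.80209576] [0.74848095 0.28832946 0.59719544] [0.74848095 0.28832946 0.59719544]
[ 0.56159865 -0.16237646  0.14944148]
t 3.15 shift [ 153.5 -117.    21.3] turn [ 0.2  36.74 -0.17] F [-5.2 -6.7  0.2] w 0.0854
```

Request:
move_arm(
  plan=[
    {"x": 30,"y": -40,"z": 0,"rx": 0,"ry": 0,"rz": 0,"hand": -1},
    {"x": 40,"y": -40,"z": 0,"rx": 0,"ry": 0,"rz": 0,"hand": -1},
    {"x": 44,"y": -37,"z": 0,"rx": 0,"ry": 0,"rz": 0,"hand": -1},
    {"x": 42,"y": 0,"z": 21,"rx": 0,"ry": 0,"rz": 0,"hand": -1},
    {"x": 0,"y": 0,"z": 0,"rx": 0,"ry": 9.2,"rz": 0,"hand": -1},
    {"x": 0,"y": 0,"z": 0,"rx": 0,"ry": 9.2,"rz": 0,"hand": -1},
    {"x": 0,"y": 0,"z": 0,"rx": 0,"ry": 9.2,"rz": 0,"hand": -1},
    {"x": 0,"y": 0,"z": 0,"rx": 0,"ry": 9.2,"rz": 0,"hand": -1},
  ],
)

```text
time: 4.15
tcp_pos: [0.5088, -0.1769, 0.2355]
tcp_rot: [-2.861, -0.544, -0.822]
ft_force: [0.8, 0.7, 0.3]
width: 0.0856
gripper_force: 0.0
```

```bash
python3 - <<'E'
from h import *
Rg=Rt(YAW,.64); zt=Rg.apply([0,0,1])
go(MOUTH-.022*AX+zt*.019,Rg)
print(bot.get_obs()["joint_positions"].round(2))
E
```

```text
t 4.15 shift [  4.6   7.  105.4] turn [-0.89  4.49  0.16] F [0.8 0.7 0.3] w 0.0856
[ 0.94  0.32 -0.56  2.13 -0.61  0.42 -0.24]
```

Request:
move_arm(
  plan=[
    {"x": 0,"y": 0,"z": 0,"rx": 0,"ry": 0,"rz": 0,"hand": -1},
    {"x": 0,"y": 0,"z": 0,"rx": 0,"ry": 0,"rz": 0,"hand": -1},
    {"x": 0,"y": 0,"z": 0,"rx": 0,"ry": 0,"rz": 0,"hand": -1},
    {"x": 0,"y": 0,"z": 15,"rx": 0,"ry": 0,"rz": 0,"hand": -1},
    {"x": 0,"y": 0,"z": 15,"rx": 0,"ry": 0,"rz": 0,"hand": -1},
    {"x": 0,"y": 0,"z": 15,"rx": 0,"ry": 0,"rz": 0,"hand": -1},
    {"x": 0,"y": 0,"z": 0,"rx": 0,"ry": 0,"rz": 0,"hand": -1},
    {"x": 0,"y": 0,"z": 0,"rx": 0,"ry": 0,"rz": 0,"hand": -1},
  ],
)

```text
time: 5.15
tcp_pos: [0.5312, -0.1673, 0.1972]
tcp_rot: [-2.861, -0.545, -0.817]
ft_force: [-0.0, -1.2, -0.7]
width: 0.0856
gripper_force: 0.0
```

```bash
python3 - <<'E'
from h import *
Rg=Rt(YAW,.64); zt=Rg.apply([0,0,1])
go(MOUTH-.022*AX+zt*.019,Rg)
E
```

```text
t 5.15 shift [ 4.5  7.4 60. ] turn [-1.01  4.66  0.16] F [-0.  -1.2 -0.7] w 0.0856
```

Request:
move_arm(
  plan=[
    {"x": 2,"y": 4,"z": 0,"rx": 0,"ry": 0,"rz": 0,"hand": -1},
    {"x": 2,"y": 3.4,"z": 0,"rx": 0,"ry": 0,"rz": 0,"hand": -1},
    {"x": 0,"y": 0,"z": 0,"rx": -0.5,"ry": 2.3,"rz": 0,"hand": -1},
    {"x": 0,"y": 0,"z": 0,"rx": -0.5,"ry": 2.3,"rz": 0,"hand": -1},
    {"x": 0,"y": 0,"z": 10,"rx": 0,"ry": 0,"rz": 0,"hand": -1},
    {"x": 0,"y": 0,"z": 10,"rx": 0,"ry": 0,"rz": 0,"hand": -1},
    {"x": 0,"y": 0,"z": 0,"rx": 0,"ry": 0,"rz": 0,"hand": -1},
    {"x": 0,"y": 0,"z": 0,"rx": 0,"ry": 0,"rz": 0,"hand": -1},
  ],
)

```text
time: 6.15
tcp_pos: [0.5486, -0.1682, 0.1832]
tcp_rot: [-2.829, -0.532, -0.936]
ft_force: [-0.9, -0.3, -0.5]
width: 0.0855
gripper_force: 0.0
```

```bash
python3 - <<'E'
from h import *
Rg=Rt(YAW,.64); zt=Rg.apply([0,0,1])
go(MOUTH-.022*AX+zt*.019,Rg)
p,d=bot.snapshot("scene"); cv2.imwrite("pics/s1.png",cv2.resize(p[150:330,130:330,::-1],None,fx=3,fy=3))
E
```

```text
t 6.15 shift [-4.7 -0.7 39.6] turn [-0.04  0.06  0.21] F [-0.9 -0.3 -0.5] w 0.0855
```

View pics/s1.png

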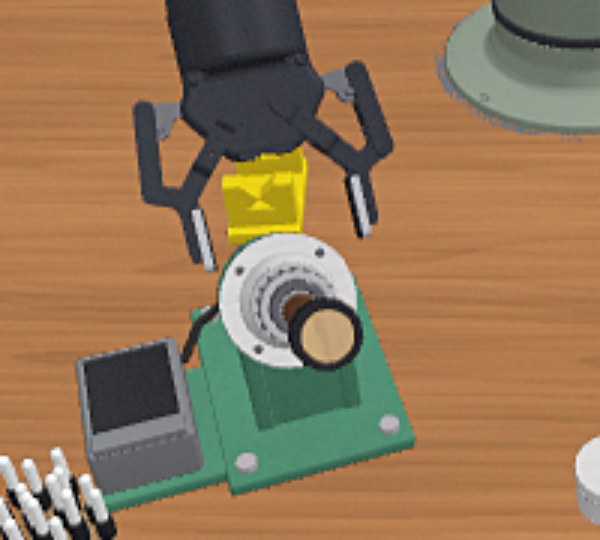

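The crop shows the open fingers (tips at about (207,268) and (365,233)) straddling the coupler (292,300), and the paddle lying flat at (130,385).

Request:
move_arm(
  plan=[
    {"x": -4,"y": 0,"z": 8,"rx": 0,"ry": 0,"rz": 0,"hand": -1},
    {"x": 0,"y": -0.5,"z": 12,"rx": 0,"ry": 0,"rz": 0,"hand": -1},
    {"x": 0,"y": 0,"z": 12,"rx": 0,"ry": 0,"rz": 0,"hand": -1},
    {"x": 0,"y": 0,"z": 8,"rx": 0,"ry": 0,"rz": 0,"hand": -1},
    {"x": 0,"y": 0,"z": 0,"rx": 0,"ry": 0,"rz": 0,"hand": -0.5},
    {"x": 0,"y": 0,"z": 0,"rx": 0,"ry": 0,"rz": 0,"hand": 0},
    {"x": 0,"y": 0,"z": 0,"rx": 0,"ry": 0,"rz": 0,"hand": 1},
    {"x": 0,"y": 0,"z": 0,"rx": 0,"ry": 0,"rz": 0,"hand": 1},
  ],
  force=60,
)

```text
time: 7.2
tcp_pos: [0.5678, -0.1635, 0.1497]
tcp_rot: [-2.834, -0.525, -0.94]
ft_force: [-6.0, -9.1, 12.3]
width: 0.0436
gripper_force: 58.6
```

```bash
python3 - <<'E'
from h import *
Rg=Rt(YAW,.64); zt=Rg.apply([0,0,1])
go(MOUTH-.022*AX+zt*.019,Rg)
E
```

```text
t 7.2 shift [-0.4 -3.3  1. ] turn [0.29 0.01 0.02] F [-6.  -9.1 12.3] w 0.0436
```

Request:
move_arm(
  plan=[
    {"x": 0,"y": 1.5,"z": 0,"rx": 0,"ry": 0,"rz": 0,"hand": 1},
    {"x": 0,"y": 1.5,"z": 0,"rx": 0,"ry": 0,"rz": 0,"hand": 1},
    {"x": -3,"y": 0,"z": 0,"rx": 0,"ry": 0,"rz": 0,"hand": 1},
    {"x": -3,"y": 0,"z": 0,"rx": 0,"ry": 0,"rz": 0,"hand": 1},
    {"x": -3,"y": 0,"z": 0,"rx": 0,"ry": 0,"rz": 0,"hand": 1},
    {"x": -3,"y": 0,"z": 0,"rx": 0,"ry": 0,"rz": 0,"hand": 1},
    {"x": 0,"y": 0,"z": 0,"rx": 0,"ry": 0,"rz": 0,"hand": 1},
    {"x": 0,"y": 0,"z": 0,"rx": 0,"ry": 0,"rz": 0,"hand": 1},
  ],
)

```text
time: 8.2
tcp_pos: [0.56, -0.1666, 0.1438]
tcp_rot: [-2.825, -0.531, -0.934]
ft_force: [-0.7, 9.1, 4.7]
width: 0.0435
gripper_force: 61.8
```

```bash
python3 - <<'E'
from h import *
Rg=Rt(YAW,.64); zt=Rg.apply([0,0,1])
go(MOUTH-.022*AX+zt*.019,Rg)
print("tool-axis force",Rg.inv().apply(bot.get_obs()["ft_force"]).round(1))
E
```

```text
t 8.2 shift [ 9.8 -3.4  1.2] turn [-0.28  0.05  0.15] F [-0.7  9.1  4.7] w 0.0435
tool-axis force [ 4.9 -8.8 -2.2]
```

Request:
move_arm(
  plan=[
    {"x": -1.5,"y": 0,"z": 0,"rx": 0,"ry": 0,"rz": 0,"hand": 1},
    {"x": -1.5,"y": 0,"z": 0,"rx": 0,"ry": 0,"rz": 0,"hand": 1},
    {"x": -1,"y": 0,"z": 0,"rx": 0,"ry": 0,"rz": 0,"hand": 1},
    {"x": 0,"y": 0,"z": 0,"rx": 0,"ry": 0,"rz": 0,"hand": 1},
    {"x": 0,"y": 0,"z": 0,"rx": 0,"ry": 0,"rz": 0,"hand": 1},
    {"x": 0,"y": 0,"z": 0,"rx": 0,"ry": 0,"rz": 0,"hand": 1},
    {"x": 0,"y": 0,"z": 0,"rx": 0,"ry": 0,"rz": 0,"hand": 1},
    {"x": 0,"y": 0,"z": 0,"rx": 0,"ry": 0,"rz": 0,"hand": 1},
  ],
)

```text
time: 9.2
tcp_pos: [0.5585, -0.1672, 0.1428]
tcp_rot: [-2.822, -0.534, -0.935]
ft_force: [13.7, 16.4, -1.4]
width: 0.0437
gripper_force: 62.9
```

```bash
python3 - <<'E'
from h import *
Rg=Rt(YAW,.64); zt=Rg.apply([0,0,1])
go(MOUTH-.022*AX+zt*.019,Rg)
print("tool-axis force",Rg.inv().apply(bot.get_obs()["ft_force"]).round(1))
p,d=bot.snapshot("scene"); cv2.imwrite("pics/s2.png",cv2.resize(p[150:330,130:330,::-1],None,fx=3,fy=3))
p0=cv2.imread("pics/scene0.png"); p,d=bot.snapshot("top")
X=cloud("top",d); cv2.imwrite("pics/t2.png",p[:,:,::-1])
# cup end along axis: high pixels
for s in np.arange(.1,.2,.005):
    u=proj("top",MOUTH+AX*s)[0].round().astype(int); print(round(s,3),p[u[1],u[0]],X[u[1],u[0],2].round(3),end=' | ')
E
```

```text
t 9.2 shift [11.7 -3.3  1.4] turn [-0.43 -0.02  0.23] F [13.7 16.4 -1.4] w 0.0437
tool-axis force [ 14.2 -10.4  12.2]
0.1 [119  85  65] 0.227 | 0.105 [121  86  66] 0.229 | 0.11 [117  83  64] 0.232 | 0.115 [118  84  64] 0.231 | 0.12 [113  81  62] 0.233 | 0.125 [115  82  63] 0.236 | 0.13 [111  79  61] 0.238 | 0.135 [127 100  71] 0.244 | 0.14 [67 56 52] 0.245 | 0.145 [69 59 55] 0.251 | 0.15 [69 60 56] 0.252 | 0.155 [70 61 58] 0.254 | 0.16 [70 62 58] 0.257 | 0.165 [71 62 59] 0.261 | 0.17 [72 63 60] 0.262 | 0.175 [147 121  95] 0.253 | 0.18 [169 139 106] 0.01 | 0.185 [179 147 112] 0.024 | 0.19 [143 118  92] 0.036 | 0.195 [140 136 143] 0.079 |
```

Request:
move_arm(
  plan=[
    {"x": 3,"y": 0,"z": 0,"rx": 0,"ry": 0,"rz": 0,"hand": 1},
    {"x": 3,"y": 0,"z": 0,"rx": 0,"ry": 0,"rz": 0,"hand": 1},
    {"x": 2,"y": 0,"z": 0,"rx": 0,"ry": 0,"rz": 0,"hand": 0},
    {"x": 0,"y": 0,"z": 0,"rx": 0,"ry": 0,"rz": 0,"hand": -1},
    {"x": 0,"y": 0,"z": 0,"rx": 0,"ry": 0,"rz": 0,"hand": -1},
    {"x": 0,"y": 0,"z": -25,"rx": 0,"ry": 0,"rz": 0,"hand": -1},
    {"x": 0,"y": 0,"z": -40,"rx": 0,"ry": 0,"rz": 0,"hand": -1},
    {"x": 0,"y": 0,"z": -40,"rx": 0,"ry": 0,"rz": 0,"hand": -1},
  ],
)

```text
time: 10.3
tcp_pos: [0.504, -0.1908, 0.2315]
tcp_rot: [-2.828, -0.53, -0.931]
ft_force: [0.2, -0.2, 0.7]
width: 0.0853
gripper_force: 0.0
```

```bash
cat > m2.py <<'E'
from h import *
p,d=bot.snapshot("top"); X=cloud("top",d); im=p[:,:,::-1]; cv2.imwrite("pics/t3.png",im)
p2,_=bot.snapshot("scene"); cv2.imwrite("pics/s3.png",p2[:,:,::-1])
hsv=cv2.cvtColor(np.ascontiguousarray(im),cv2.COLOR_BGR2HSV)
reg=np.zeros((480,640),bool); reg[90:200,375:425]=1
ok=reg&(d>0)&(X[...,2]>.15)&(hsv[...,0]<20)&(hsv[...,1]>90)&(hsv[...,2]<160)
k,l,st,ce=cv2.connectedComponentsWithStats(ok.astype(np.uint8)); i=1+st[1:,4].argmax(); print(st[i]); ok=l==i
c=campos("top"); S=[]
for y in np.unique(np.nonzero(ok)[0]):
    x=np.nonzero(ok[y])[0]
    if len(x)>=8: S.append([(x.min()+x.max())/2,y,np.median(X[y,int(x.mean())-1:int(x.mean())+2,2])])
S=np.array(S)[2:-2]; l=np.polyfit(S[:,1],S[:,0],1)
Q=np.array([plane("top",[np.polyval(l,y),y],z)[0] for _,y,z in S])
_,_,vt=np.linalg.svd(Q-Q.mean(0)); a=vt[0]*np.sign(vt[0][0]); el=np.arcsin(a[2]); yaw=np.arctan2(a[1],a[0])
q=Q.mean(0); v=q-c; v-=a*(v@a); m=q+.011*v/np.linalg.norm(v)
print("yaw",yaw,"el",el,"mid",m,"axis dir",a,"shank ends",[ (q-m)@a for q in (Q[0],Q[-1])])
np.save("hand.npy",np.r_[m,a])
# shank/cup boundary along axis
for s in np.arange(-.08,.12,.004):
    u=proj("top",m+a*s)[0].round().astype(int); print(round(s,3),im[u[1],u[0]].tolist(),end=' ')
go(m,Rt(yaw,el))
E
python3 m2.py
```

```text
[383 118  32  65 607]
yaw 0.37107295013454933 el 0.44232605860434104 mid [ 0.63928878 -0.13293687  0.20958291] axis dir [0.84224758 0.32771688 0.42804282] shank ends [np.float64(0.0481601687705951), np.float64(-0.04888674237955797)]
-0.08 [209, 207, 212] -0.076 [208, 206, 210] -0.072 [208, 206, 210] -0.068 [207, 205, 210] -0.064 [208, 206, 210] -0.06 [166, 171, 185] -0.056 [72, 94, 133] -0.052 [72, 93, 131] -0.048 [72, 93, 133] -0.044 [71, 92, 130] -0.04 [72, 94, 133] -0.036 [71, 92, 130] -0.032 [70, 91, 128] -0.028 [72, 93, 132] -0.024 [71, 91, 129] -0.02 [71, 93, 131] -0.016 [70, 91, 129] -0.012 [71, 93, 132] -0.008 [70, 91, 129] -0.004 [71, 93, 133] 0.0 [71, 92, 130] 0.004 [71, 93, 133] 0.008 [71, 92, 131] 0.012 [71, 93, 132] 0.016 [70, 91, 129] 0.02 [69, 90, 126] 0.024 [70, 92, 130] 0.028 [68, 89, 127] 0.032 [70, 91, 130] 0.036 [69, 90, 128] 0.04 [70, 92, 131] 0.044 [69, 90, 128] 0.048 [71, 93, 131] 0.052 [84, 121, 159] 0.056 [59, 62, 72] 0.06 [59, 63, 72] 0.064 [61, 63, 72] 0.068 [63, 65, 74] 0.072 [63, 66, 75] 0.076 [65, 67, 75] 0.08 [65, 67, 75] 0.084 [67, 69, 77] 0.088 [69, 71, 78] 0.092 [105, 136, 173] 0.096 [90, 117, 147] 0.1 [103, 134, 163] 0.104 [107, 139, 170] 0.108 [111, 145, 180] 0.112 [104, 135, 164] 0.116 [113, 111, 118] t 10.4 shift [104.3  -6.8 106.9] turn [  0.2  -11.2   -0.02] F [-0.  -0.4 -0.5] w 0.0856
```

```bash
python3 - <<'E'
from h import *
h=np.load("hand.npy"); m,a=h[:3],h[3:]; o=m-.011*a; Rg=Rt(.371,.442); zt=Rg.apply([0,0,1]); print(o)
go(o+zt*(.019-.07),Rg); go(o+zt*(.019),Rg)
E
```

```text
[ 0.63002406 -0.13654176  0.20487444]
t 10.4 shift [103.4  -6.7  54.7] turn [  0.2  -11.22  -0.02] F [-0.  -0.4 -0.5] w 0.0856
t 10.4 shift [ 89.8  -6.9 123.4] turn [  0.2  -11.22  -0.02] F [-0.  -0.4 -0.5] w 0.0856
```

Request:
move_arm(
  plan=[
    {"x": 25,"y": -3,"z": 0,"rx": 0,"ry": 0,"rz": 0,"hand": -1},
    {"x": 35,"y": -4,"z": 0,"rx": 0,"ry": 0,"rz": 0,"hand": -1},
    {"x": 30,"y": 0,"z": 15,"rx": 0,"ry": 0,"rz": 0,"hand": -1},
    {"x": 13,"y": 0,"z": 25,"rx": 0,"ry": 0,"rz": 0,"hand": -1},
    {"x": 0,"y": 0,"z": 15,"rx": 0,"ry": -5.6,"rz": 0,"hand": -1},
    {"x": 0,"y": 0,"z": 0,"rx": 0,"ry": -5.6,"rz": 0,"hand": -1},
    {"x": 0,"y": 0,"z": 0,"rx": 0,"ry": 0,"rz": 0,"hand": -1},
    {"x": 0,"y": 0,"z": 0,"rx": 0,"ry": 0,"rz": 0,"hand": -1},
  ],
)

```text
time: 11.4
tcp_pos: [0.6097, -0.1417, 0.2469]
tcp_rot: [-2.935, -0.552, -0.66]
ft_force: [-0.4, -0.7, -0.5]
width: 0.0856
gripper_force: 0.0
```

```bash
python3 - <<'E'
from h import *
h=np.load("hand.npy"); m,a=h[:3],h[3:]; o=m-.011*a; Rg=Rt(.371,.442); zt=Rg.apply([0,0,1])
go(o+zt*(.019),Rg)
p,d=bot.snapshot("scene"); cv2.imwrite("pics/s4.png",cv2.resize(p[130:330,130:330,::-1],None,fx=3,fy=3))
E
```

```text
t 11.4 shift [ 0.7  2.8 65.8] turn [-0.15 -0.05  0.02] F [-0.4 -0.7 -0.5] w 0.0856
```

View pics/s4.png

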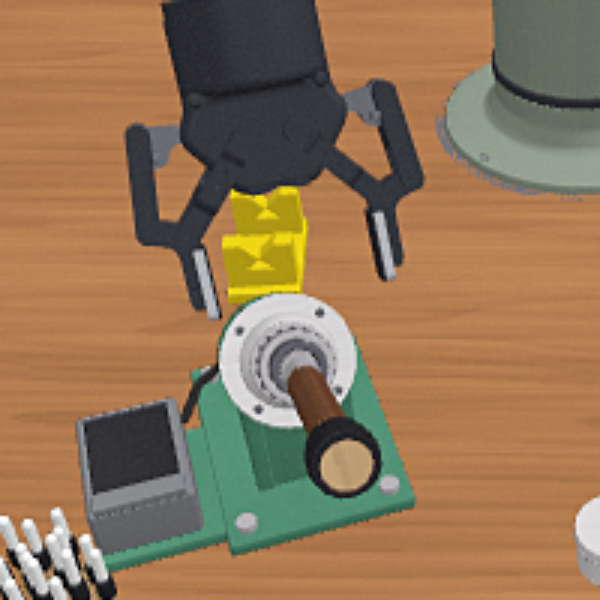

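The handle has sprung out and droops (shank from (300,370) to cup (345,465)); the fingers straddle it from behind.

Request:
move_arm(
  plan=[
    {"x": 0.7,"y": 2.8,"z": 10,"rx": 0,"ry": 0,"rz": 0,"hand": -1},
    {"x": 0,"y": 0,"z": 18,"rx": 0,"ry": 0,"rz": 0,"hand": -1},
    {"x": 0,"y": 0,"z": 18,"rx": 0,"ry": 0,"rz": 0,"hand": -0.4},
    {"x": 0,"y": 0,"z": 14,"rx": 0,"ry": 0,"rz": 0,"hand": -0.2},
    {"x": 0,"y": 0,"z": 6,"rx": 0,"ry": 0,"rz": 0,"hand": 0.1},
    {"x": 0,"y": 0,"z": 0,"rx": 0,"ry": 0,"rz": 0,"hand": 0.3},
    {"x": 0,"y": 0,"z": 0,"rx": 0,"ry": 0,"rz": 0,"hand": 0.4},
    {"x": 0,"y": 0,"z": 0,"rx": 0,"ry": 0,"rz": 0,"hand": 1},
  ],
  force=80,
)

```text
time: 12.45
tcp_pos: [0.6381, -0.1344, 0.1887]
tcp_rot: [-2.937, -0.552, -0.66]
ft_force: [1.3, -2.3, 1.1]
width: 0.02
gripper_force: 78.0
```

```bash
python3 - <<'E'
from h import *
h=np.load("hand.npy"); m,a=h[:3],h[3:]; o=m-.011*a; Rg=Rt(.371,.442); zt=Rg.apply([0,0,1])
go(o+zt*(.019),Rg)
Rg=Rt(YAW,.64); zt=Rg.apply([0,0,1]); go(MOUTH+.0675*AX+zt*.019,Rg)
E
```

```text
t 12.45 shift [-0.6 -1.   0.9] turn [-0.03  0.01  0.03] F [ 1.3 -2.3  1.1] w 0.02
t 12.45 shift [  2.   -1.4 -13.8] turn [-0.13 11.35  0.19] F [ 1.3 -2.3  1.1] w 0.02
```

Request:
move_arm(
  plan=[
    {"x": 0,"y": 0,"z": -2,"rx": 0,"ry": 2,"rz": 0,"hand": 1},
    {"x": 0,"y": 0,"z": -2.5,"rx": 0,"ry": 2,"rz": 0,"hand": 1},
    {"x": 0,"y": 0,"z": -2.5,"rx": 0,"ry": 2,"rz": 0,"hand": 1},
    {"x": 0,"y": 0,"z": -2.5,"rx": 0,"ry": 2,"rz": 0,"hand": 1},
    {"x": 0,"y": 0,"z": -2.5,"rx": 0,"ry": 1.5,"rz": 0,"hand": 1},
    {"x": 0,"y": 0,"z": 0,"rx": 0,"ry": 0,"rz": 0,"hand": 1},
    {"x": 4,"y": 0,"z": 0,"rx": 0,"ry": 0,"rz": 0,"hand": 1},
    {"x": 4,"y": 0,"z": 0,"rx": 0,"ry": 0,"rz": 0,"hand": 1},
  ],
)

```text
time: 13.45
tcp_pos: [0.6376, -0.1345, 0.2023]
tcp_rot: [-2.848, -0.534, -0.888]
ft_force: [-6.3, -5.7, -4.2]
width: 0.0199
gripper_force: 78.4
```

Continue drawing out.

Request:
move_arm(
  plan=[
    {"x": 4,"y": 0,"z": 0,"rx": 0,"ry": 0,"rz": 0,"hand": 1},
    {"x": 4,"y": 0,"z": 0,"rx": 0,"ry": 0,"rz": 0,"hand": 1},
    {"x": 4,"y": 0,"z": 0,"rx": 0,"ry": 0,"rz": 0,"hand": 1},
    {"x": 4,"y": 0,"z": 0,"rx": 0,"ry": 0,"rz": 0,"hand": 1},
    {"x": 6,"y": 0,"z": 0,"rx": 0,"ry": 0,"rz": 0,"hand": 1},
    {"x": 8,"y": 0,"z": 0,"rx": 0,"ry": 0,"rz": 0,"hand": 1},
    {"x": 10,"y": 0,"z": 0,"rx": 0,"ry": 0,"rz": 0,"hand": 1},
    {"x": 10,"y": 0,"z": 0,"rx": 0,"ry": 0,"rz": 0,"hand": 1},
  ],
)

```text
time: 14.45
tcp_pos: [0.6774, -0.1183, 0.2321]
tcp_rot: [-2.846, -0.535, -0.891]
ft_force: [-0.1, 0.0, -1.7]
width: 0.0197
gripper_force: 78.2
```

```bash
sed -e 's/reg\[90:200,375:425\]=1/reg[30:200,360:425]=1/' m2.py > m3.py; python3 m3.py; python3 - <<'E'
import cv2
a=cv2.imread("pics/t3.png")[60:260,330:500]; b=cv2.imread("pics/s3.png")[130:330,130:330]
cv2.imwrite("pics/c4.png",cv2.hconcat([cv2.resize(a,None,fx=2.1,fy=2.1),cv2.resize(b,None,fx=2.1,fy=2.1)]))
E
```

```text
[385  99  19  33 350]
yaw 0.3922119919580134 el 0.6127522270023699 mid [ 0.69396078 -0.10837928  0.26750773] axis dir [0.75594892 0.31269299 0.57512114] shank ends [np.float64(0.02263774724231231), np.float64(-0.02340474818280531)]
-0.08 [64, 70, 83] -0.076 [64, 65, 72] -0.072 [66, 67, 73] -0.068 [67, 67, 73] -0.064 [68, 68, 74] -0.06 [71, 71, 76] -0.056 [70, 70, 75] -0.052 [66, 67, 73] -0.048 [66, 67, 73] -0.044 [68, 69, 75] -0.04 [66, 67, 73] -0.036 [66, 67, 73] -0.032 [69, 86, 117] -0.028 [70, 92, 131] -0.024 [70, 91, 129] -0.02 [71, 92, 131] -0.016 [69, 90, 128] -0.012 [71, 93, 131] -0.008 [69, 90, 128] -0.004 [71, 92, 131] 0.0 [69, 90, 127] 0.004 [70, 92, 130] 0.008 [69, 90, 127] 0.012 [71, 93, 131] 0.016 [70, 91, 129] 0.02 [71, 93, 131] 0.024 [83, 119, 153] 0.028 [58, 61, 70] 0.032 [58, 62, 69] 0.036 [59, 62, 69] 0.04 [61, 64, 71] 0.044 [62, 65, 72] 0.048 [63, 65, 72] 0.052 [64, 67, 73] 0.056 [65, 67, 73] 0.06 [68, 70, 76] 0.064 [105, 134, 160] 0.068 [115, 150, 182] 0.072 [111, 144, 175] 0.076 [117, 152, 184] 0.08 [144, 187, 222] 0.084 [150, 196, 228] 0.088 [151, 197, 229] 0.092 [155, 203, 233] 0.096 [124, 160, 194] 0.1 [112, 144, 174] 0.104 [135, 176, 213] 0.108 [153, 199, 230] 0.112 [151, 196, 228] 0.116 [142, 184, 219] t 14.55 shift [ 35.1  -3.  -18.2] turn [ 0.58  0.28 -0.91] F [-0.3  0.3 -1.2] w 0.0199
```

View pics/c4.png

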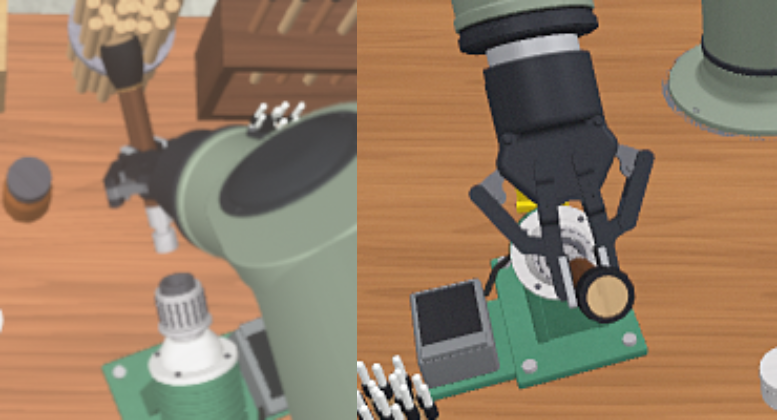

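The handle is out of the socket (top crop, tail at (162,240) clear of the coupler mouth (180,285)), gripped mid-shank.

Request:
move_arm(
  plan=[
    {"x": 5,"y": 0,"z": -10,"rx": 0,"ry": 0,"rz": 0,"hand": 1},
    {"x": 0,"y": -15,"z": -10,"rx": 0,"ry": -5,"rz": 0,"hand": 1},
    {"x": 0,"y": -25,"z": -5,"rx": 0,"ry": -6,"rz": 0,"hand": 1},
    {"x": 0,"y": -30,"z": 0,"rx": 0,"ry": -6,"rz": 0,"hand": 1},
    {"x": 0,"y": -30,"z": 0,"rx": 0,"ry": -6,"rz": 0,"hand": 1},
    {"x": -10,"y": -30,"z": 0,"rx": 0,"ry": -6,"rz": 0,"hand": 1},
    {"x": -10,"y": -25,"z": 0,"rx": 0,"ry": -6,"rz": 0,"hand": 1},
    {"x": 0,"y": 0,"z": 0,"rx": 0,"ry": 0,"rz": 0,"hand": 1},
  ],
)

```text
time: 15.55
tcp_pos: [0.5927, 0.0172, 0.2525]
tcp_rot: [-3.086, -0.586, 0.009]
ft_force: [0.4, -0.0, -1.2]
width: 0.0197
gripper_force: 78.2
```

```bash
python3 - <<'E'
from h import *
go(np.array([.503,.1454,.15]),Rt(.11,0))
E
```

```text
t 15.55 shift [ -36.  -151.9  103. ] turn [-0.07  0.32 15.2 ] F [ 0.4 -0.  -1.2] w 0.0197
```

Request:
move_arm(
  plan=[
    {"x": -8,"y": -32,"z": 0,"rx": 0,"ry": 0,"rz": 0,"hand": 1},
    {"x": -10,"y": -42,"z": 0,"rx": 0,"ry": 0,"rz": 0,"hand": 1},
    {"x": -10,"y": -42,"z": 10,"rx": 0,"ry": 0,"rz": 0,"hand": 1},
    {"x": -8,"y": -36,"z": 20,"rx": 0,"ry": 0,"rz": 0,"hand": 1},
    {"x": 0,"y": 0,"z": 30,"rx": 0,"ry": 0,"rz": 7.6,"hand": 1},
    {"x": 0,"y": 0,"z": 40,"rx": 0,"ry": 0.3,"rz": 7.6,"hand": 1},
    {"x": 0,"y": 0,"z": 0,"rx": 0,"ry": 0,"rz": 0,"hand": 1},
    {"x": 0,"y": 0,"z": 0,"rx": 0,"ry": 0,"rz": 0,"hand": 1},
  ],
)

```text
time: 16.55
tcp_pos: [0.5045, 0.143, 0.1542]
tcp_rot: [-3.136, -0.171, -0.004]
ft_force: [-0.1, -0.4, -1.5]
width: 0.0194
gripper_force: 78.5
```

```bash
python3 - <<'E'
from h import *
go(np.array([.503,.1454,.0366]),Rt(.11,0))
p,d=bot.snapshot("top"); q,e=bot.snapshot("scene")
a=p[180:290,190:350,::-1]; b=q[230:380,330:490,::-1]
cv2.imwrite("pics/c5.png",cv2.hconcat([cv2.resize(a,(400,275)),cv2.resize(b,(400,375))[:275]]) if 0 else np.vstack([cv2.resize(a,(400,275)),cv2.resize(b[:,:],(400,320))]))
X=cloud("top",d); np.save("t5.npy",X)
E
```

```text
t 16.55 shift [ -1.5  -2.4 117.6] turn [-0.06 -0.14 -0.06] F [-0.1 -0.4 -1.5] w 0.0194
```

View pics/c5.png

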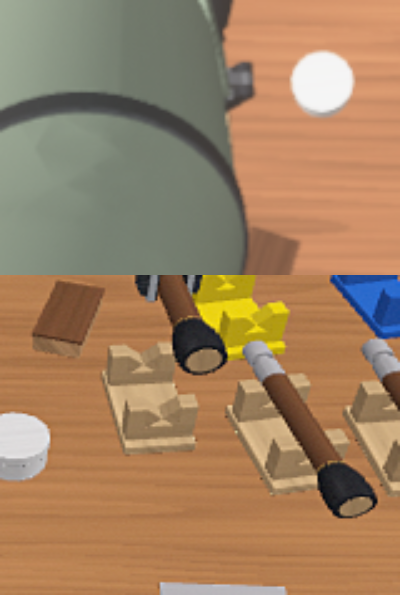

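The handle is level above the empty wooden cradle (lower crop (150,400)), cup at (200,350), pointing along the neighbours' direction.

Request:
move_arm(
  plan=[
    {"x": -1.5,"y": -2.4,"z": 20,"rx": 0,"ry": 0,"rz": 0,"hand": 1},
    {"x": 0,"y": 0,"z": 25,"rx": 0,"ry": 0,"rz": 0,"hand": 1},
    {"x": 0,"y": 0,"z": 22,"rx": 0,"ry": 0,"rz": 0,"hand": 1},
    {"x": 0,"y": 0,"z": 15,"rx": 0,"ry": 0,"rz": 0,"hand": 1},
    {"x": 0,"y": 0,"z": 10,"rx": 0,"ry": 0,"rz": 0,"hand": 1},
    {"x": 0,"y": 0,"z": 6,"rx": 0,"ry": 0,"rz": 0,"hand": 1},
    {"x": 0,"y": 0,"z": 0,"rx": 0,"ry": 0,"rz": 0,"hand": 1},
    {"x": 0,"y": 0,"z": 0,"rx": 0,"ry": 0,"rz": 0,"hand": 1},
  ],
)

```text
time: 17.65
tcp_pos: [0.5023, 0.1457, 0.0551]
tcp_rot: [-3.136, -0.168, -0.002]
ft_force: [0.2, 0.7, -2.0]
width: 0.02
gripper_force: 78.5
```

```bash
python3 - <<'E'
from h import *
go(np.array([.503,.1454,.0366]),Rt(.11,0))
q,e=bot.snapshot("scene"); b=q[240:340,350:450,::-1]
cv2.imwrite("pics/c6.png",cv2.resize(b,(600,600),interpolation=cv2.INTER_CUBIC))
E
```

```text
t 17.65 shift [ 0.6  0.4 18.5] turn [-0.05 -0.09 -0.18] F [ 0.2  0.7 -2. ] w 0.02
```

View pics/c6.png

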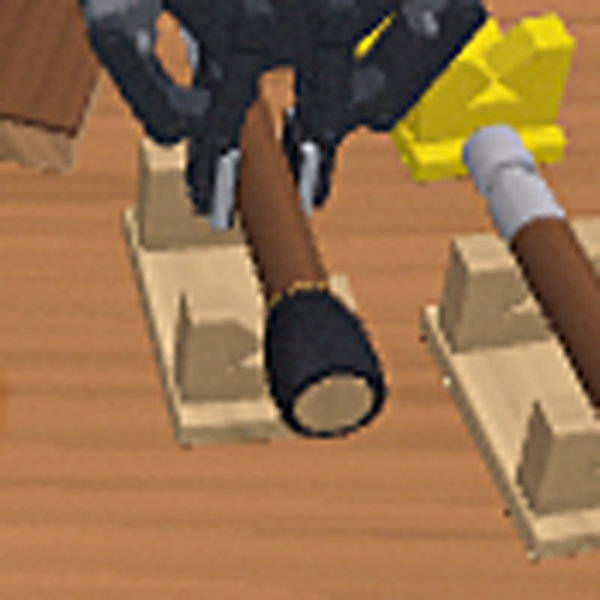

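The crop shows the shank (265,150)-(300,290) about 18 mm above the notches; it may be a few mm to the right of the notch (front notch near (262,320)), so I check numerically.

```bash
python3 - <<'E'
from h import *
q,e=bot.snapshot("scene"); X=cloud("scene",e); im=np.ascontiguousarray(q[:,:,::-1]); hsv=cv2.cvtColor(im,cv2.COLOR_BGR2HSV)
C=np.array([.5034,.1454,0]); M=R.from_euler('z',.11)
L=(X-C)@M.as_matrix()   # into cradle frame
sh=(abs(L[...,0]-.04)<.02)&(abs(L[...,1])<.05)&(L[...,2]>.063)&(hsv[...,1]>90)
S=L[sh]; print("shank n",len(S),"y range",np.percentile(S[:,1],[2,50,98]),"z max",np.percentile(S[:,2],98))
for s in (.02,.03,.04,.05):
    w=S[abs(S[:,0]-s)<.004]; print(s,len(w),w[:,1].min().round(4),w[:,1].max().round(4),w[w[:,2].argmax()].round(4))
# initial picture of the cradle, from stored scene? use scene depth0
d0=np.load("scene_d.npy"); L0=(cloud("scene",d0)-C)@M.as_matrix()
for x0 in(-.036,.036):
    w=L0[(abs(L0[...,0]-x0)<.012)&(abs(L0[...,1])<.045)&(L0[...,2]>.049)]; y=w[:,1]
    print("post",x0,len(w),"y",y.min().round(4),y[y<0].max().round(4),y[y>0].min().round(4),y.max().round(4),"z",np.median(w[:,2]).round(4),"x",w[:,0].min().round(4),w[:,0].max().round(4))
T=cloud("top",np.load("top_d.npy")); LT=(T-C)@M.as_matrix()
for x0 in(-.036,.036):
    w=LT[(abs(LT[...,0]-x0)<.014)&(abs(LT[...,1])<.045)&(LT[...,2]>.049)]; y=w[:,1]
    print("top post",x0,len(w),"y",y.min().round(4),y[y<0].max().round(4),y[y>0].min().round(4),y.max().round(4),"x",w[:,0].min().round(4),w[:,0].max().round(4))
E
```

```text
shank n 185 y range [-0.00896345 -0.00015476  0.0471813 ] z max 0.2961014157080871
0.02 21 -0.0087 0.0435 [0.0236 0.0435 0.3036]
0.03 40 -0.0091 0.0499 [0.0279 0.0478 0.3383]
0.04 33 -0.0089 0.0107 [0.0434 0.0031 0.0849]
0.05 35 -0.0094 0.0109 [ 0.0515 -0.0009  0.0853]
post -0.036 114 y -0.0298 -0.0107 0.0071 0.0262 z 0.0532 x -0.0425 -0.024
post 0.036 144 y -0.03 -0.0107 0.0063 0.0264 z 0.0533 x 0.0287 0.048
top post -0.036 127 y -0.0273 -0.0056 0.0072 0.0278 x -0.0435 -0.0272
top post 0.036 128 y -0.0279 -0.0072 0.005 0.0269 x 0.0276 0.0447
```

Request:
move_arm(
  plan=[
    {"x": 0,"y": 2,"z": 0,"rx": 0,"ry": 0,"rz": 0,"hand": 1},
    {"x": 0,"y": 0,"z": 4,"rx": 0,"ry": 0,"rz": 0,"hand": 1},
    {"x": 0,"y": 0,"z": 4,"rx": 0,"ry": 0,"rz": 0,"hand": 1},
    {"x": 0,"y": 0,"z": 4,"rx": 0,"ry": 0,"rz": 0,"hand": 1},
    {"x": 0,"y": 0,"z": 2.5,"rx": 0,"ry": 0,"rz": 0,"hand": 1},
    {"x": 0,"y": 0,"z": 1.5,"rx": 0,"ry": 0,"rz": 0,"hand": 1},
    {"x": 0,"y": 0,"z": 1,"rx": 0,"ry": 0,"rz": 0,"hand": 1},
    {"x": 0,"y": 0,"z": 0,"rx": 0,"ry": 0,"rz": 0,"hand": 1},
  ],
)

```text
time: 18.75
tcp_pos: [0.5025, 0.143, 0.0382]
tcp_rot: [-3.137, -0.167, -0.002]
ft_force: [-2.2, -3.9, 10.9]
width: 0.0198
gripper_force: 80.2
```

Request:
move_arm(
  plan=[
    {"x": 0,"y": 0.7,"z": 0,"rx": 0,"ry": 0,"rz": 0,"hand": 1},
    {"x": 0,"y": 0.3,"z": 0,"rx": 0,"ry": 0,"rz": 0,"hand": 1},
    {"x": 0,"y": 0,"z": 0.5,"rx": 0,"ry": 0,"rz": 0,"hand": 1},
    {"x": 0,"y": 0,"z": 0,"rx": 0,"ry": 0,"rz": 0,"hand": 1},
    {"x": 0,"y": 0,"z": 0,"rx": 0,"ry": 0,"rz": 0,"hand": 1},
    {"x": 0,"y": 0,"z": 0,"rx": 0,"ry": 0,"rz": 0,"hand": 1},
    {"x": 0,"y": 0,"z": 0,"rx": 0,"ry": 0,"rz": 0,"hand": 1},
    {"x": 0,"y": 0,"z": 0,"rx": 0,"ry": 0,"rz": 0,"hand": 1},
  ],
)

```text
time: 19.75
tcp_pos: [0.5026, 0.1428, 0.0379]
tcp_rot: [-3.136, -0.167, -0.002]
ft_force: [-4.4, -1.2, 16.5]
width: 0.0196
gripper_force: 80.6
```

Request:
move_arm(
  plan=[
    {"x": 0,"y": 0,"z": -0.8,"rx": 0,"ry": 0,"rz": 0,"hand": 1},
    {"x": 0,"y": 0,"z": 0,"rx": 0,"ry": 0,"rz": 0,"hand": 0.48},
    {"x": 0,"y": 0,"z": 0,"rx": 0,"ry": 0,"rz": 0,"hand": 0.4},
    {"x": 0,"y": 0,"z": 0,"rx": 0,"ry": 0,"rz": 0,"hand": 0.3},
    {"x": 0,"y": 0,"z": 0,"rx": 0,"ry": 0,"rz": 0,"hand": 0.1},
    {"x": 0,"y": 0,"z": 0,"rx": 0,"ry": 0,"rz": 0,"hand": 0},
    {"x": 0,"y": 0,"z": 0,"rx": 0,"ry": 0,"rz": 0,"hand": 0},
    {"x": 0,"y": 0,"z": 0,"rx": 0,"ry": 0,"rz": 0,"hand": 0},
  ],
  force=20,
)

```text
time: 20.75
tcp_pos: [0.5024, 0.1427, 0.038]
tcp_rot: [-3.136, -0.168, -0.001]
ft_force: [-0.2, -0.5, -0.3]
width: 0.0427
gripper_force: 0.0
```

Request:
move_arm(
  plan=[
    {"x": 0,"y": 0,"z": -5,"rx": 0,"ry": 0,"rz": 0,"hand": 0},
    {"x": 0,"y": 0,"z": -15,"rx": 0,"ry": 0,"rz": 0,"hand": 0},
    {"x": 0,"y": 0,"z": -25,"rx": 0,"ry": 0,"rz": 0,"hand": 0},
    {"x": 0,"y": 0,"z": -40,"rx": 0,"ry": 0,"rz": 0,"hand": 0},
    {"x": 0,"y": 0,"z": -50,"rx": 0,"ry": 0,"rz": 0,"hand": 0},
    {"x": -30,"y": 0,"z": -40,"rx": 0,"ry": 0,"rz": 0,"hand": 0},
    {"x": -40,"y": 20,"z": 0,"rx": 0,"ry": 0,"rz": 0,"hand": 0},
    {"x": -30,"y": 20,"z": 0,"rx": 0,"ry": 0,"rz": 0,"hand": 0},
  ],
)

```text
time: 21.75
tcp_pos: [0.4057, 0.0916, 0.2141]
tcp_rot: [-3.135, -0.168, -0.003]
ft_force: [0.9, -0.1, -0.1]
width: 0.0422
gripper_force: 0.0
```

```bash
python3 - <<'E'
from h import *
q,e=bot.snapshot("scene"); p,d=bot.snapshot("top")
X=cloud("scene",e); hsv=cv2.cvtColor(q,cv2.COLOR_RGB2HSV); C=np.array([.5034,.1454,0]); L=(X-C)@R.from_euler('z',.11).as_matrix()
for s in (-.05,-.02,0,.02,.05):
    w=L[(abs(L[...,0]-s)<.004)&(abs(L[...,1])<.02)&(L[...,2]>.045)&(L[...,2]<.09)&(hsv[...,1]>90)]
    if len(w): print(s,len(w),w[:,1].min().round(4),w[:,1].max().round(4),"ztop",w[:,2].max().round(4))
print(bot.get_obs()["ft_force"],bot.get_obs()["width"])
a=cv2.resize(q[180:360,130:530,::-1],(800,360)); b=cv2.resize(p[100:320,140:500,::-1],(390,238))
o=np.zeros((600,800,3),np.uint8); o[:360]=a; o[361:599,:390]=b; o[361:599,400:790]=cv2.resize(q[250:350,360:524,::-1],(390,238)); cv2.imwrite("pics/f.png",o)
E
```

```text
-0.05 2 -0.0079 0.0078 ztop 0.0639
-0.02 28 -0.0124 0.0087 ztop 0.0673
0 31 -0.0124 0.0077 ztop 0.0681
0.02 32 -0.0123 0.0078 ztop 0.0673
0.05 54 -0.0183 0.0199 ztop 0.0676
[ 0.05870127 -0.59745934 -0.45995796] 0.04267098674606259
```

View pics/f.png

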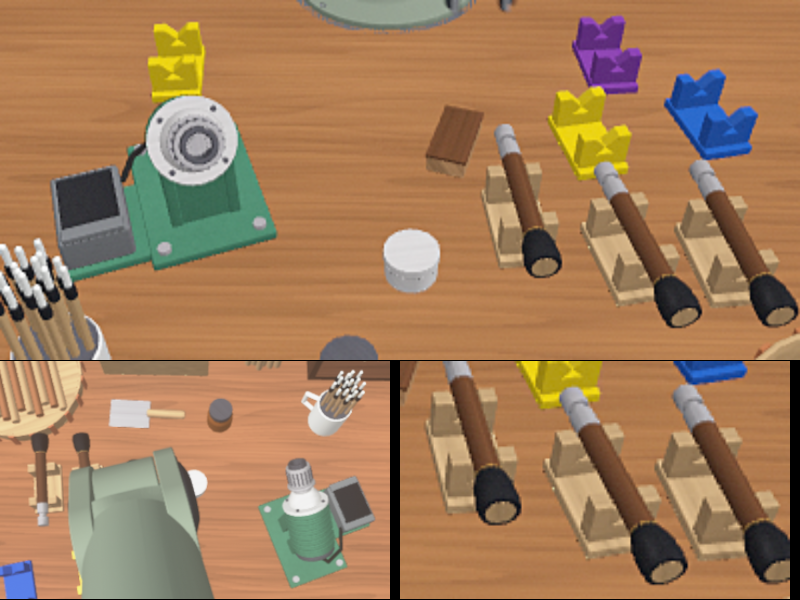

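The picture shows the handle bedded in both notches at (525,200), level with its top at 67 mm. The socket at (198,145) is empty, the paddle at (90,200) is down, and the other handles have not moved.

```bash
python3 -c "
from rig import bot
print(bot.job_done())"
```

```text
the job is handed in; nothing more can be done
None
```

The job is handed in at about 22 s: I pushed the stop paddle down first, pulled the collar fully back and drew the handle out; it now lies released in both notches of the empty wooden cradle, and the last picture shows the other handles undisturbed.

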